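Close the culture jar and screw its clamp down tight

ROBOT

A 6-joint arm with a two-finger parallel gripper is mounted at the origin on a cart in front of the work surface, level with it; the furniture and walls round the work are solid. World frame = base frame: x ahead of the robot, y to its left, z up, the work surface at z = 0. Lengths are in m, angles in rad, forces in N, time in s.
With the tool pointing down it reaches from about 0.25 to 0.775 m from the base axis. Payload 4 kg.
Tool frame: the origin (TCP) lies midway between the tips of the shut fingers; the grasp point (between the pads) lies 19 mm behind it (robot.tcp_to_grasp is the z of the grasp point in the tool frame, in m); z points along the fingers, y is the line along which they close (so a half turn about z gives the same grasp; the last joint's range is limited). The gripper opens to 94 mm and grips with 3 to 60 N. Pads are 16 mm wide; open, the fingers measure 119 mm over their backs; the gripper's body (75 mm by 177 mm) begins 78 mm behind the grasp point.
Start: joints at [1.027, 0.087, 1.371, -0, 1.684, -0.103], TCP at [0.235, 0.497, 0.206] pointing down, gripper open.
Joint ranges: [-3.1, 3.1], [-0.76, 2.03], [0.27, 2.55], [-1.08, 4.22], [0.17, 2.65], [-2.57, 2.57]. Speed limits (rad/s): [2.79, 2.79, 3.14, 3.14, 3.14, 3.14].

INTERFACE

Orientations are given as [roll, pitch, yaw] about the fixed x, y, z axes, in that order (R = Rz(yaw) Ry(pitch) Rx(roll)).
In Python, from bench import robot gives the robot as it stands. The module is installed in compiled form; this text tells all that it offers.
- The arm moves only by the tool move_arm, never from a script. Its argument "motion" is one flat list of numbers, 7 for each row, row after row: the turn, a rotation vector about the tool's x, y, z in units of 45 degrees (1.0 is 45 degrees), then the shift along the tool's x, y, z in units of 100 mm (1.0 is 100 mm), then the opening, from 0 (shut) to 1 (fully open). A call has 1 to 12 rows; each row shifts and turns the commanded pose from where the row before left it, along the tool's axes as they then stand; what a row does not reach is not made up. A row lasts 1/12 s, in which the tool goes at most 41.7 mm and 7.16 degrees, less where a joint would pass 70% of its speed; a pose out of reach is approached as far as the arm can. A call with a number of a shift or a turn outside -1 to 1 is refused whole. A call with a gripper value outside its range is refused whole. The fingers move at their own pace and stop on an object; the grip force is fixed at half the most. Time passes only in rows, so rows that do not move let the fingers close. It gives the time, the measured TCP pose, the force, the opening and the grip force at its end, in the units of the state.
- robot.get_obs(): the state, without advancing time (a new reading comes with each control period).
- robot.snapshot(name): name is "side" or "top" or "wrist"; returns the picture (384x512x3 uint8, red, green, blue); there is no depth.
- robot.get_calibration(name): a dict with "fx", "fy", "cx", "cy" (pixels), "k1" (the pictures are not rectified: a ray, as slopes to the right and down, at radius r is drawn at 1 + k1 r^2 times it, then the intrinsics apply), "R" (3x3) and "t" (3): a world point X has camera coordinates R X + t. Camera axes: x right, y down, z forward; pixel columns grow to the right and rows downward; lengths in m; the calibration is good to about 2 mm. A picture is of the moment at which its call begins: read the wrist's pose just before it. get_calibration takes no time and is no camera call; for the wrist camera it gives the pose at the moment of the call.
- robot.close_job(): hands the job in; it is judged then, once.
The state is a dict: "time": time; "joint_positions": joint angles; "qvel": joint speeds; "joint_torque": joint torques, N m; "tool_pos": TCP position; "ee_rot": TCP orientation; "wrist_force": force on the tool from outside, world axes, zero at the start; "wrist_torque": the same for the moment, N m; "width": finger opening in m; "finger_force": force on a finger pad.
Only numpy, scipy, OpenCV 4.12 (cv2) and the standard library are available. Lean on these libraries where they do the work, as an engineer would, in place of code of your own. Each camera call takes 0.05 s, during which the arm holds its last target. There are 200 camera calls.

TASK

The dishes are already in the small clear culture jar; close it airtight. Set the loose metal lid squarely on the jar mouth, swing the steel strap of the clamp stand over it until the strap is hooked fully home on the far post, then turn the knurled knob clockwise until it stops tight, so that the lid is pressed down hard on its rubber gasket. Let go of everything at the end, and do not knock over either of the two dropper bottles standing nearby.

Things in the scene. Friction and masses are not known exactly. Their poses are not given: they have to be found in the camera images.
- jar: Fixed clamp stand with the jar. Base plate 100 (x) by 178 mm (y), 12 mm high; on its middle a clear round jar, 80 mm outside, with a white mouth flange of diameter 86. Steel posts of diameter 16 at y = +67 mm (pivot of the strap) and y = -67 mm (far post, round head of diameter 24, top 140 mm above the worktop). Origin: centre of the underside, on the jar's axis; z up.
- jar_mouth (a point): Centre of the jar mouth (diameter 72 mm) at the top of its flange, 72 mm above the worktop; axes as the jar's. A lid resting on the gasket has its origin 4 mm below this point; clamped tight, about 5.5 mm below.
- lid: Loose round aluminium lid, 0.15 to 0.31 kg, standing right way up on the worktop. Origin: centre of its underside, z up. From below: a tapered plug 7 mm deep (diameter 61, widening to 69) that enters the mouth; a flange of diameter 84 from z = 7 to 15 mm; a round boss above. A thin brass vent nipple on the flange is for looks only.
- gasket: Black rubber gasket ring on the jar's flange, diameter 84 mm, 5 mm wide, 3 mm proud of the flange; gives under load, about 18 N per mm, by up to 2.9 mm. Origin: on the jar's axis, 3 mm below its top.
- lid_boss (a point): Centre of the top of the lid's round boss, 39 mm above the lid's origin. The boss, by which the lid is gripped, has diameter 28 mm and is 24 mm tall.
- pivot (a point): Vertical pivot axis of the strap, at the strap's top face, 128 mm above the worktop; axes as the jar's. A dark cap on it reaches 137 mm.
- strap (a joint): Angle of the steel strap about its pivot, rad: 0 = closed, over the lid, hook home on the far post (stop); grows anticlockwise from above, swinging out toward the robot; starts at 1.8 to 2.2, end stop 2.3. Friction about 0.12 N m, stays where left. The strap is 30 mm wide, 118 to 128 mm above the worktop, and ends 158 mm from the pivot.
- screw_axis (a point): Point on the axis of the clamp screw at the strap's top face, 67 mm from the pivot; part of the strap: it swings with it but does not turn or sink with the screw. Its y axis points along the strap to the pivot. Strap closed, it lies over the jar's axis, and the raised screw's foot (diameter 18 mm) clears the boss of the seated lid by 1.8 to 3.6 mm.
- knob (a point): Where to grip the knurled knob: on the screw's axis, 25 mm above point screw_axis, also part of the strap. The knob has diameter 36 and height 26 mm; it spans 9 to 35 mm above screw_axis when home and stands 3.5 to 6 mm higher at the start. Clockwise from above lowers it 10 mm a turn. Friction about 0.1 N m; stays where left; the last fifth of a turn squeezes the gasket, then it stops dead.
- microscope: Fixed stereo microscope in front of the robot, right of the work; solid. With its eyepieces, wheels and camera tube it fills about x = 0.2 to 0.57, y = -0.1 to 0.13 m up to 490 mm above the worktop: lift the hand well over that, or keep the arm drawn in, when passing from one side to the other.
- dark_bottle: Bystander: dark glass dropper bottle with a white cap, 30 mm across and 86 mm high, standing behind the jar. Origin: centre of its underside, z up.
- dropper: Bystander: pale dropper bottle with a pointed cap, 33 mm across and 92 mm high, standing left of the jar. Origin: centre of its underside, z up.
Mind the look-alikes: they are no part of the job. What is shaped like the lid but blue or orange is not meant.

How it is judged:
By the outcome, as a careful person would: the job done as asked, in the order asked, and still so for the second after the job is handed in, with the robot touching nothing.
It also fails if it takes over 72 s, if anything falls off the work surface, if the arm or the gripper's body presses on something with over 40 N, if the wrist force passes 120 N, or if a joint passes its speed limit or range.

## Working session

There is one attempt and no reset: what is moved stays moved. The work goes in short steps, Python scripts to look and compute and a tool call to move; the robot and the scene stay as the last step left them, time stands still between calls to the robot, and variables do not carry over. Pictures are saved under pics/ and viewed, at most 10 in all, crops included, and the job is handed in when it is done.

Besides the shell and the picture viewer there is one more tool, called after "Call:" as name(argument=value, ...), one argument or row to a line, values as JSON. move_arm: Moves the arm, as the interface text tells. Shifts and turns lie within -1 to 1; 1 stands for 100 mm of shift or 45 degrees of turn. Its arguments: {"type":"object","properties":{"motion":{"type":"array","items":{"type":"number"}}},"required":["motion"]}

```bash
mkdir -p pics
cat > h.py <<'E'
import numpy as np, cv2
from bench import robot
def K(c): return np.array([[c['fx'],0,c['cx']],[0,c['fy'],c['cy']],[0,0,1.]])
def snap(n,f,crop=None,s=1):
    im=robot.snapshot(n)[:,:,::-1]
    if crop: x0,y0,x1,y1=crop; im=im[y0:y1,x0:x1]
    cv2.imwrite('pics/'+f,cv2.resize(im,None,fx=s,fy=s,interpolation=cv2.INTER_CUBIC))
def ray(c,px):
    n=cv2.undistortPoints(np.array([[px]],float),K(c),np.array([c['k1'],0,0,0.])).ravel()
    R=np.array(c['R']);t=np.array(c['t'])
    return -R.T@t, R.T@np.array([n[0],n[1],1])
def onz(c,px,z):
    o,d=ray(c,px); return o+d*(z-o[2])/d[2]
def proj(c,X):
    R=np.array(c['R']);t=np.array(c['t'])
    p,_=cv2.projectPoints(np.array(X,float).reshape(-1,1,3),cv2.Rodrigues(R)[0],t,K(c),np.array([c['k1'],0,0,0.]))
    return p.reshape(-1,2)
E
python3 - <<'E'
from h import *
a=robot.snapshot('top');b=robot.snapshot('side')
cv2.imwrite('pics/t0.png',a[:,:,::-1]);cv2.imwrite('pics/s0.png',b[:,:,::-1])
np.savez('c.npz',t=a,s=b)
for n in('top','side'):
    c=robot.get_calibration(n);print(n,c['fx'],c['k1'],-np.array(c['R']).T@c['t'])
print(robot.get_obs(),robot.tcp_to_grasp)
E
```

```text
top 411.7521654740058 0.0185373553075653 [0.41093536 0.30922506 1.14931702]
side 464.5625647406109 -0.1314152865632078 [0.48870287 1.51457192 0.83384137]
{'time': 0.1, 'joint_positions': array([ 1.02691968e+00,  8.78868020e-02,  1.37208316e+00, -3.46924709e-05,
        1.68359076e+00, -1.03111036e-01]), 'qvel': array([ 0.00128291, -0.00114158, -0.00300063,  0.00107576, -0.00202778,
       -0.00155989]), 'joint_torque': array([ 2.52389778e-03, -3.41251445e+01, -3.03301370e+01,  7.20509654e-02,
        3.04312678e-02, -8.04670344e-05]), 'tool_pos': array([0.23441486, 0.49700511, 0.20442823]), 'ee_rot': array([-3.13963149e+00, -1.68273493e-04,  2.70082301e+00]), 'wrist_force': array([-0.62632288, -1.04605452, -0.24075109]), 'wrist_torque': array([-0.03673489,  0.01826741,  0.02260419]), 'finger_force': 0.0, 'width': 0.09402766156920975} -0.0188
```

View pics/t0.png

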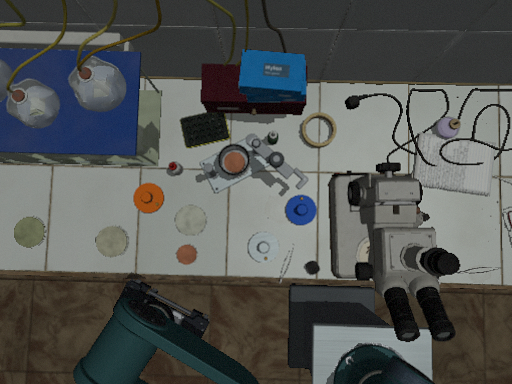

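View pics/s0.png

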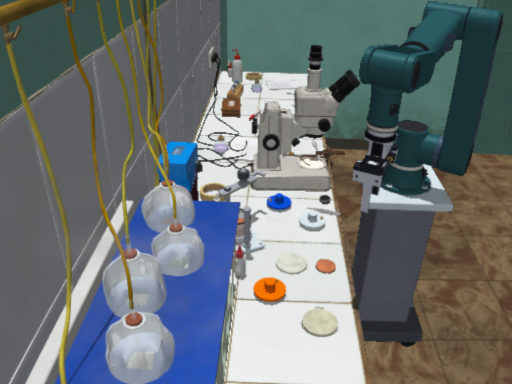

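Lid look-alikes in the top picture are orange (149,198) and blue (300,210). The metal one at (263,247) is the lid by the description. The jar is near (234,160) and the strap points to about (290,185). I'll check both in one close crop.

Run:
```python
from h import *
a=np.load('c.npz')['t'][:,:,::-1]
cv2.imwrite('pics/t1.png',cv2.resize(a[125:270,160:330],None,fx=4.1,fy=4.1,interpolation=cv2.INTER_CUBIC))
```

```text
(no output)
```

View pics/t1.png

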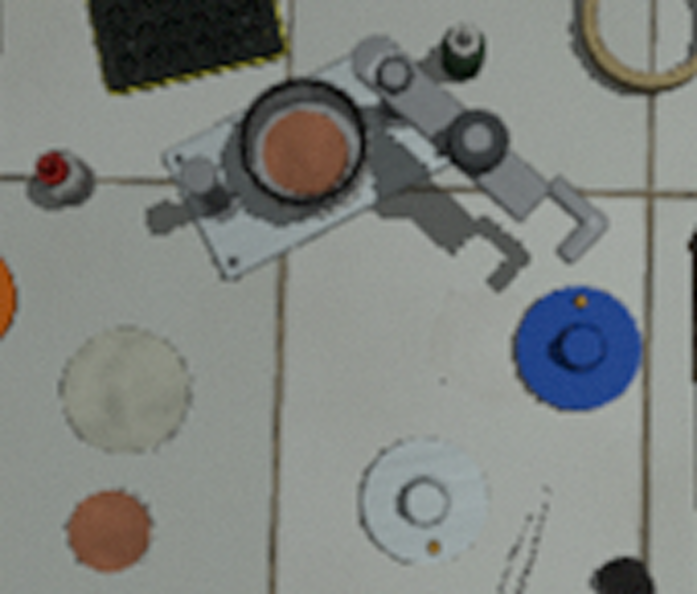

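Run:
```python
from h import *
c=robot.get_calibration('top')
P={}
for n,u,v,z in [('gasket',305,155,.075),('far',200,178,.14),('pivot',393,74,.137),('knob',477,138,.168),('lid',425,502,.039),('lidfl',423,501,.015),('drop',52,165,.092),('dark',463,38,.086),('hook',582,210,.128),('vent',433,547,.018),('blue',578,348,.03),('tipcorner',605,222,.128)]:
    P[n]=onz(c,((u+.5)/4.1-.5+160,(v+.5)/4.1-.5+125),z); print(n,P[n].round(4))
d=P['pivot']-P['far'];print('ax len',np.hypot(*d[:2]), 'yaw of y', np.arctan2(d[1],d[0])-np.pi/2,'mid',(P['pivot']+P['far'])/2)
k=P['knob']-P['pivot'];print('knob r',np.hypot(*k[:2]),'ang strap',np.arctan2(k[1],k[0])-np.arctan2(-d[1],-d[0]))
```

```text
gasket [0.5783 0.3825 0.075 ]
far [0.5526 0.4411 0.14  ]
pivot [0.6196 0.3264 0.137 ]
knob [0.5764 0.2755 0.168 ]
lid [0.3574 0.2995 0.039 ]
lidfl [0.3568 0.3006 0.015 ]
drop [0.5652 0.5415 0.092 ]
dark [0.6545 0.2832 0.086 ]
hook [0.5405 0.2094 0.128 ]
vent [0.3269 0.2932 0.018 ]
blue [0.461  0.2008 0.03  ]
tipcorner [0.5336 0.1953 0.128 ]
ax len 0.13286818521593674 yaw of y -2.612685713648996 mid [0.5861116  0.38372614 0.1385    ]
knob r 0.06671296054561061 ang strap -4.375133850463577
```

The crop confirms the choice. The metal lid has its boss at full-frame (263.5,247.3) and a brass vent. The jar mouth is at (234,163), pivot at (256,143), knob at (276,158), far post at (209,168). Strap angle is about 1.91 rad. Next I go above the lid with the finger axis at right angles to the line of posts.

Call:
move_arm(
  motion=[0,0,0.153,0,0,0,1,0,0,0.153,0,0,0,1,0,0,0.153,0,0,0,1,0,0,0.153,0,0,0,1,0,0,0.153,0,0,0,1,0,0,0,-0.33,0.01,0,1,0,0,0,-0.33,0.01,0,1,0,0,0,-0.33,0.01,0,1,0,0,0,-0.33,0.01,0,1,0,0,0,-0.33,0.01,0,1,0,0,0,-0.33,0.01,0,1,0,0,0,-0.33,0.01,0,1],
)

```text
time: 1.1
tool_pos: [0.3576, 0.3, 0.205]
ee_rot: [-3.141, 0.0, 2.1]
wrist_force: [0.7, -0.7, -0.3]
width: 0.0939
finger_force: 0.0
```

```bash
cat >> h.py <<'E'
from scipy.spatial.transform import Rotation as Ro
def to(p,yaw=None):
    o=robot.get_obs(); R=Ro.from_euler('xyz',o['ee_rot']).as_matrix()
    print('t',round(o['time'],2),'pos',o['tool_pos'].round(4),'rot',o['ee_rot'].round(3),'F',o['wrist_force'].round(1),'w',round(o['width'],4),'ff',round(o['finger_force'],1),'j6',o['joint_positions'].round(2))
    for i,q in enumerate(np.atleast_2d(p)):
        T=Ro.from_euler('xyz',[np.pi,0,yaw if yaw is not None else o['ee_rot'][2]]).as_matrix()
        if i==0: print('turn',(Ro.from_matrix(R.T@T).as_rotvec()/(np.pi/4)).round(3)); pos=o['tool_pos']
        print('shift(after turn)',(T.T@(np.array(q)-pos)*10).round(3)); pos=np.array(q)
E
python3 - <<'E'
from h import *
c=robot.get_calibration('wrist'); im=robot.snapshot('wrist'); cv2.imwrite('pics/w0.png',im[:,:,::-1])
print('cam',-np.array(c['R']).T@c['t'],np.array(c['R'])[2]); to([.3574,.2995,.20],2.10)
print(proj(c,[[.3574,.2995,.039],[.3568,.3006,.015],[.578,.3825,.075]]))
import pickle; pickle.dump(c,open('w0.pkl','wb'))
E
```

```text
cam [0.31922921 0.36505831 0.38542705] [ 0.13011964 -0.22309246 -0.96607382]
t 1.15 pos [0.3607 0.2954 0.205 ] rot [-3.141  0.006  2.094] F [ 1.3 -1.8 -0. ] w 0.094 ff 0.0 j6 [ 0.57 -0.1   1.56 -0.01  1.68  0.04]
turn [-0.001  0.007 -0.007]
shift(after turn) [ 0.051 -0.008  0.05 ]
[[258.39666188 181.42118503]
 [258.44167384 175.93289454]
 [480.915075   226.63421873]]
```

View pics/w0.png

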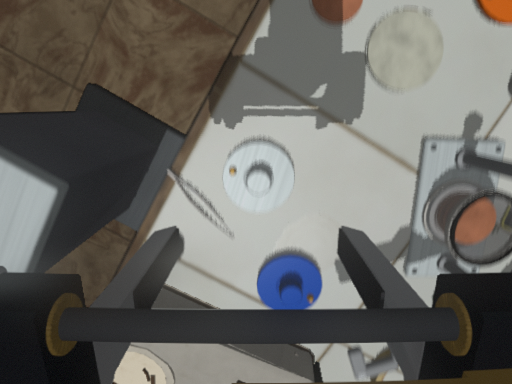

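The wrist picture shows the metal lid's boss at (259,180), against a predicted (258,181). The position is confirmed, so I go down and grip.

Call:
move_arm(
  motion=[0,0,0,0.01,0,0.35,1,0,0,0,0,0,0.35,1,0,0,0,0,0,0.35,1,0,0,0,0,0,0.35,1,0,0,0,0,0,0.25,0.8,0,0,0,0,0,0.15,0.6,0,0,0,0,0,0.05,0.5,0,0,0,0,0,0,0,0,0,0,0,0,0,0,0,0,0,0,0,0,0,0,0,0,0,0,0,0,0,0,0,0,0,0,0],
)

```text
time: 2.15
tool_pos: [0.3577, 0.3031, 0.0219]
ee_rot: [3.139, -0.0, 2.1]
wrist_force: [-0.6, -0.5, -0.5]
width: 0.0442
finger_force: 0.0
```

Run:
```python
from h import *
to([.578,.3825,.2],2.10)
```

```text
t 2.15 pos [0.3577 0.3031 0.0219] rot [ 3.139 -0.     2.1  ] F [-0.6 -0.5 -0.5] w 0.0442 ff 0.0 j6 [0.58 0.02 1.82 0.   1.3  0.05]
turn [ 0.004 -0.    -0.   ]
shift(after turn) [-0.426  2.302 -1.781]
```

Call:
move_arm(
  motion=[0,0,0,-0.025,0,0.02,0.4,0,0,0,0,0,0,0,0,0,0,0,0,0,0,0,0,0,0,0,0,0,0,0,0,0,0,0,0,0,0,0,0,0,0,0,0,0,0,0,0,0,0],
)

```text
time: 2.73
tool_pos: [0.3579, 0.3, 0.0186]
ee_rot: [-3.141, 0.0, 2.1]
wrist_force: [-1.7, -1.2, 3.0]
width: 0.0263
finger_force: 30.0
```

Call:
move_arm(
  motion=[0,0,0,0,0,-0.2,0,0,0,0,0,0,-0.4,0,0,0,0,0,0,-0.4,0,0,0,0,0,0,-0.4,0,0,0,0,0,0,-0.4,0,0,0,0,0,0,-0.2,0,0,0,0,-0.13,0.34,0,0,0,0,0,-0.13,0.34,0,0,0,0,0,-0.13,0.34,0,0,0,0,0,0,0,0,0,0,0,0,0,0,0,0,0,0,0,0,0,0,0],
)

```text
time: 3.73
tool_pos: [0.4653, 0.318, 0.2171]
ee_rot: [-3.139, -0.001, 2.1]
wrist_force: [-0.4, 0.3, -2.2]
width: 0.0263
finger_force: 30.0
```

Run:
```python
from h import *
import pickle
to([.578,.3825,.2],2.10)
c=robot.get_calibration('wrist'); im=robot.snapshot('wrist'); pickle.dump((c,im),open('w1.pkl','wb'))
p=proj(c,[[.58,.383,.075],[.5526,.4411,.14],[.6196,.3264,.137]]);print(p)
x0=256;y0=60
cv2.imwrite('pics/w1.png',cv2.resize(im[y0:y0+260,x0:,::-1],None,fx=2.3,fy=2.3,interpolation=cv2.INTER_CUBIC))
```

```text
t 3.73 pos [0.4653 0.318  0.2171] rot [-3.139e+00 -1.000e-03  2.100e+00] F [-0.4  0.3 -2.2] w 0.0263 ff 30.0 j6 [ 0.5   0.12  1.31  0.    1.71 -0.03]
turn [-0.003 -0.001 -0.   ]
shift(after turn) [-0.012  1.299  0.171]
[[387.4013326  188.16396216]
 [433.16411682 128.68156649]
 [411.07215162 278.33501572]]
```

View pics/w1.png

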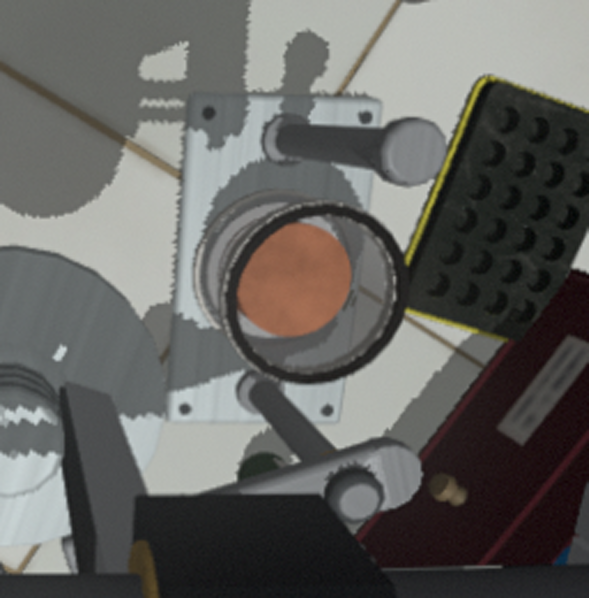

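Run:
```python
from h import *
import pickle
c,im=pickle.load(open('w1.pkl','rb'))
f=lambda u,v,z:onz(c,((u+.5)/2.3-.5+256,(v+.5)/2.3-.5+60),z)
g=f(313.5,292,.0745);print('gasket',g)
for u,v in((219,292),(408,292),(313,201),(313,383)): print(np.linalg.norm((f(u,v,.0745)-g)[:2]))
far=f(413,151,.14);pv=f(354,494,.137);print(far,pv,(far+pv)/2,np.linalg.norm((far-pv)[:2]),np.arctan2(*(pv-far)[1::-1])-np.pi/2)
h=[f(*p,.012) for p in((208,112),(366,117),(184,408),(327,410))];print(np.array(h),np.mean(h,0))
for a,b in((0,2),(1,3)): d=h[b]-h[a];print(np.arctan2(d[1],d[0])-np.pi/2)
d=h[0]-h[1];print(np.arctan2(d[1],d[0]))
to([g[0],g[1],.2],2.1)
```

```text
gasket [0.58347506 0.38673139 0.0745    ]
0.042731830068549165
0.04353896067556392
0.04077066760951669
0.04342944787458245
[0.55249928 0.44405043 0.14      ] [0.61603285 0.3288126  0.137     ] [0.58426606 0.38643151 0.1385    ] 0.13159131209088226 -2.6377322666737375
[[0.51264689 0.43551795 0.012     ]
 [0.58331358 0.47514806 0.012     ]
 [0.59046471 0.29728398 0.012     ]
 [0.6608482  0.33668842 0.012     ]] [0.58681835 0.3861596  0.012     ]
-2.6288668551902283
-2.6311195523321844
-2.630493130192239
t 3.78 pos [0.465  0.3181 0.218 ] rot [-3.14 -0.    2.1 ] F [-0.4 -0.4 -2.5] w 0.0268 ff 30.0 j6 [ 0.5   0.12  1.31  0.    1.71 -0.03]
turn [-0.002 -0.001  0.   ]
shift(after turn) [-0.006  1.37   0.18 ]
```

Call:
move_arm(
  motion=[0,0,0,0,0.2,0,0,0,0,0,0,0.34,0,0,0,0,0,0,0.34,0,0,0,0,0,-0.02,0.34,0,0,0,0,0,0,0.15,0,0,0,0,0,0,0,0.2,0,0,0,0,0,0,0.3,0,0,0,0,0,0,0.35,0,0,0,0,0,0,0.2,0,0,0,0,0,0,0.08,0,0,0,0,0,0,0,0,0,0,0,0,0,0,0],
)

```text
time: 4.78
tool_pos: [0.5849, 0.386, 0.1072]
ee_rot: [3.14, -0.0, 2.101]
wrist_force: [-0.5, -0.8, -0.8]
width: 0.0265
finger_force: 30.0
```

Run:
```python
from h import *
to([.5845,.386,.09],2.10)
im=robot.snapshot('side');c=robot.get_calibration('side');p=proj(c,[.5845,.386,.08])[0].astype(int);print(p)
cv2.imwrite('pics/s1.png',cv2.resize(im[p[1]-50:p[1]+50,p[0]-50:p[0]+50,::-1],None,fx=6,fy=6,interpolation=cv2.INTER_CUBIC))
```

```text
t 4.78 pos [0.5849 0.386  0.1072] rot [ 3.14  -0.     2.101] F [-0.5 -0.8 -0.8] w 0.0265 ff 30.0 j6 [ 0.5   0.46  1.11  0.    1.57 -0.03]
turn [ 0.002 -0.     0.001]
shift(after turn) [ 0.002 -0.004  0.172]
[236 214]
```

View pics/s1.png

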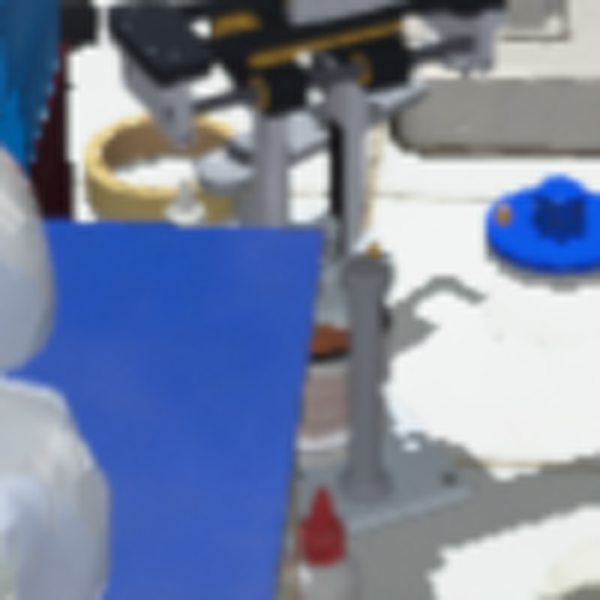

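The side crop shows the lid above the gasket behind the far post head at (368,270), with everything upright but little other detail. I lower it in small steps and watch the force.

Call:
move_arm(
  motion=[0,0,0,0,0,0.05,0,0,0,0,0,0,0.04,0,0,0,0,0,0,0.03,0,0,0,0,0,0,0.03,0,0,0,0,0,0,0.02,0,0,0,0,0,0,0.02,0,0,0,0,0,0,0,0,0,0,0,0,0,0,0],
)

```text
time: 5.5
tool_pos: [0.5855, 0.3854, 0.0867]
ee_rot: [3.141, 0.0, 2.1]
wrist_force: [1.0, -0.8, -2.4]
width: 0.0268
finger_force: 30.0
```

Call:
move_arm(
  motion=[0,0,0,0,0,0.008,0,0,0,0,0,0,0.004,0,0,0,0,0,0,0,0],
)

```text
time: 5.75
tool_pos: [0.5855, 0.3854, 0.0864]
ee_rot: [3.14, 0.0, 2.1]
wrist_force: [0.1, -0.5, 1.8]
width: 0.0262
finger_force: 30.0
```

Call:
move_arm(
  motion=[0,0,0,0,0,0,0.5,0,0,0,0,0,0,0.5,0,0,0,0,0,0,0.5,0,0,0,0,0,-0.05,0.5,0,0,0,0,0,-0.15,0.5,0,0,0,0,0,-0.35,0.4,0,0,0,0,0,-0.35,0.2,0,0,0,0,0,-0.35,0,0,0,0,0,0,-0.2,0,0,0,0,0,0,-0.1,0,0,0,0,0,0,0,0],
)

```text
time: 6.67
tool_pos: [0.5861, 0.3862, 0.2444]
ee_rot: [3.135, -0.0, 2.1]
wrist_force: [0.0, -0.5, 0.7]
width: 0.0103
finger_force: 0.0
```

Run:
```python
from h import *
import pickle
c=robot.get_calibration('wrist'); im=robot.snapshot('wrist'); pickle.dump((c,im),open('w2.pkl','wb'))
cv2.imwrite('pics/w2.png',cv2.resize(im[:,130:500,::-1],None,fx=1.56,fy=1.56,interpolation=cv2.INTER_CUBIC))
for n,X in (('jar',[.585,.3855,.083]),('boss',[.585,.3855,.107]),('knob',[.5764,.2755,.168]),('pv',[.617,.328,.137])): print(n,(proj(c,X)[0]-[130,0])*1.56)
J=np.array([.585,.3855]);X=np.array([np.cos(-2.63),np.sin(-2.63)]);Y=np.array([-X[1],X[0]])
r=.105
pts=[]
for th,s in((1.91,.05),(1.91,.028),(1.5,.028),(1.1,.028),(.7,.028),(.35,.028),(.1,.028),(0,.028),(0,.025)):
    e=np.array([np.sin(th),-np.cos(th)]);n=np.array([np.cos(th),np.sin(th)])
    q=np.array([0,.067])+r*e+s*n; pts.append([*(J+q[0]*X+q[1]*Y),.113])
pts=[[*pts[0][:2],.22]]+pts
print(np.round(pts,4)); to(pts,2.1)
```

```text
jar [197.28926314 284.14511302]
boss [197.33194645 292.21188933]
knob [ 88.63261137 469.59870691]
pv [195.23658836 406.54250237]
[[0.5862 0.2152 0.22  ]
 [0.5862 0.2152 0.113 ]
 [0.5696 0.2297 0.113 ]
 [0.5348 0.257  0.113 ]
 [0.514  0.2948 0.113 ]
 [0.5097 0.3378 0.113 ]
 [0.5199 0.3742 0.113 ]
 [0.5346 0.397  0.113 ]
 [0.542  0.4049 0.113 ]
 [0.5446 0.4064 0.113 ]]
t 6.72 pos [0.5854 0.3858 0.2413] rot [ 3.139 -0.     2.1  ] F [-0.1 -0.7 -1.2] w 0.0062 ff 0.0 j6 [ 0.5   0.43  0.87  0.    1.83 -0.03]
turn [ 0.003 -0.     0.   ]
shift(after turn) [-1.477 -0.855  0.213]
shift(after turn) [ 0.   -0.    1.07]
shift(after turn) [ 0.209 -0.07  -0.   ]
shift(after turn) [ 0.411 -0.163 -0.   ]
shift(after turn) [0.432 0.012 0.   ]
shift(after turn) [0.393 0.179 0.   ]
shift(after turn) [0.263 0.272 0.   ]
shift(after turn) [0.122 0.242 0.   ]
shift(after turn) [0.031 0.104 0.   ]
shift(after turn) [-0.001  0.03   0.   ]
```

View pics/w2.png

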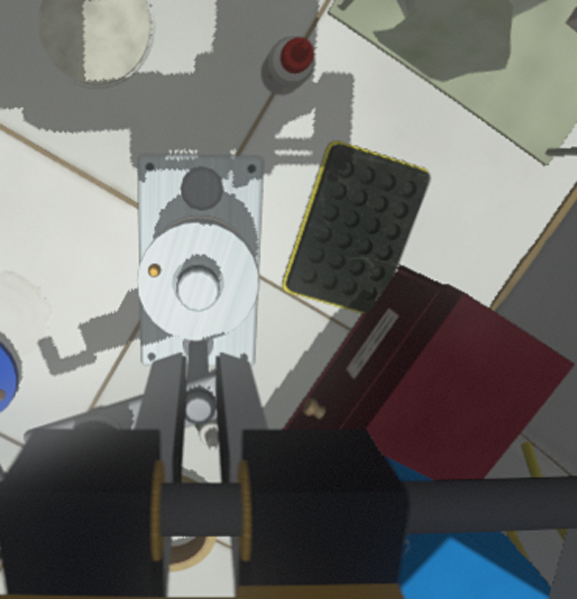

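The wrist picture shows the lid sitting concentric on the jar, boss at (199,288) in the crop. Next I bring the shut fingers down behind the strap.

Call:
move_arm(
  motion=[0,0,0,-0.15,-0.085,0.02,0,0,0,0,-0.33,-0.19,0.04,0,0,0,0,-0.34,-0.2,0.05,0,0,0,0,-0.33,-0.19,0.05,0,0,0,0,-0.33,-0.19,0.05,0,0,0,0,0,0,0,0,0,0,0,0,0,0.2,0,0,0,0,0,0,0.35,0,0,0,0,0,0,0.35,0,0,0,0,0,0,0.17,0,0,0,0,0,0,0,0],
)

```text
time: 7.63
tool_pos: [0.5807, 0.2135, 0.1028]
ee_rot: [-3.126, -0.005, 2.1]
wrist_force: [-0.2, 0.0, -0.8]
width: 0.0006
finger_force: 0.0
```

Call:
move_arm(
  motion=[0,0,0,0,0,-0.09,0,0,0,0,0,0,0,0,0,0,0,0.1,-0.03,0,0,0,0,0,0.11,-0.04,0,0,0,0,0,0.13,-0.05,0,0,0,0,0,0.14,-0.05,0,0,0,0,0,0.14,-0.05,0,0,0,0,0,0.14,0,0,0,0,0,0,0.14,0,0,0,0,0,0,0.14,0.01,0,0,0,0,0,0,0,0,0],
)

```text
time: 8.55
tool_pos: [0.5159, 0.2979, 0.1231]
ee_rot: [3.135, -0.001, 2.103]
wrist_force: [3.7, 1.5, 3.4]
width: 0.0003
finger_force: 3.0
```

Run:
```python
from h import *
to([[.514,.2948,.113],[.5097,.3378,.113],[.5199,.3742,.113],[.5346,.397,.113],[.542,.4049,.113],[.5446,.4064,.113]],2.1)
```

```text
t 8.55 pos [0.5159 0.2979 0.1231] rot [ 3.135e+00 -1.000e-03  2.103e+00] F [3.7 1.5 3.4] w 0.0003 ff 3.0 j6 [ 0.43  0.21  1.39  0.    1.53 -0.1 ]
turn [ 0.009 -0.001  0.004]
shift(after turn) [-0.017 -0.032  0.101]
shift(after turn) [0.393 0.18  0.   ]
shift(after turn) [0.263 0.272 0.   ]
shift(after turn) [0.123 0.242 0.   ]
shift(after turn) [0.031 0.104 0.   ]
shift(after turn) [-0.    0.03  0.  ]
```

Call:
move_arm(
  motion=[0,0,0,0,0,0.08,0,0,0,0,0,0,0,0,0,0,0,0.12,0.04,0,0,0,0,0,0.13,0.06,0,0,0,0,0,0.13,0.07,0,0,0,0,0,0.1,0.09,0,0,0,0,0,0.09,0.09,0,0,0,0,0,0.07,0.09,0,0,0,0,0,0,0,0,0],
)

```text
time: 9.3
tool_pos: [0.5205, 0.3747, 0.1127]
ee_rot: [3.142, -0.002, 2.103]
wrist_force: [-0.6, 0.2, -0.4]
width: 0.0001
finger_force: 0.0
```

Run:
```python
from h import *
to([[.5199,.3742,.113],[.5346,.397,.113],[.542,.4049,.113],[.5446,.4064,.113]],2.1)
c=robot.get_calibration('top'); im=robot.snapshot('top')
cv2.imwrite('pics/t2.png',cv2.resize(im[115:215,170:310,::-1],None,fx=5,fy=5,interpolation=cv2.INTER_CUBIC))
```

```text
t 9.3 pos [0.5205 0.3747 0.1127] rot [ 3.142e+00 -2.000e-03  2.103e+00] F [-0.6  0.2 -0.4] w 0.0001 ff 0.0 j6 [0.53 0.32 1.28 0.   1.54 0.  ]
turn [ 0.    -0.002  0.003]
shift(after turn) [-0.001 -0.008 -0.003]
shift(after turn) [0.123 0.242 0.   ]
shift(after turn) [0.031 0.104 0.   ]
shift(after turn) [-0.    0.03  0.  ]
```

View pics/t2.png

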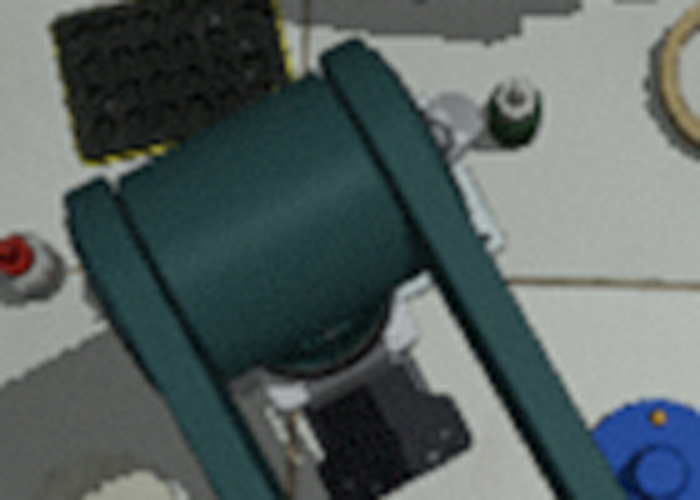

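The arm hides the strap, but it is no longer out to the right, so it has moved along. Both bottles stand, at (515,110) and (20,265). I continue to the stop.

Call:
move_arm(
  motion=[0,0,0,0.06,0.12,0,0,0,0,0,0.06,0.12,0,0,0,0,0,0.02,0.06,0,0,0,0,0,0.01,0.05,0,0,0,0,0,0,0.03,0,0,0,0,0,0,0,0,0,0,0,0,0,0,0,0,0],
)

```text
invalid input
```

Call:
move_arm(
  motion=[0,0,0,0.06,0.12,0,0,0,0,0,0.06,0.12,0,0,0,0,0,0.02,0.06,0,0,0,0,0,0.01,0.05,0,0,0,0,0,0,0.03,0,0,0,0,0,0,0,0,0],
)

```text
time: 9.85
tool_pos: [0.5452, 0.4036, 0.113]
ee_rot: [-3.139, -0.001, 2.1]
wrist_force: [-3.6, 0.5, 1.0]
width: 0.0005
finger_force: 1.4
```

Call:
move_arm(
  motion=[0,0,0,0,0.02,0,0,0,0,0,0,0.02,0,0,0,0,0,0,0.02,0,0,0,0,0,0,0,0,0],
)

```text
time: 10.18
tool_pos: [0.5453, 0.4036, 0.113]
ee_rot: [-3.126, -0.001, 2.1]
wrist_force: [-16.2, -7.5, 6.7]
width: 0.0005
finger_force: 8.8
```

The strap holds against 18 N without moving, so the stop is reached. I back off, rise and start winding the wrist back for one long clockwise stroke.

Call:
move_arm(
  motion=[0,0,0,0,-0.16,0,0,0,0,0,0,-0.05,-0.1,0,0,0,0,0,0,-0.35,0,0,0,0,0,0,-0.35,0,0,0,0,0,0,-0.35,0.3,0,0,0,0,0,-0.2,0.65,0,0,0,0,0,0,0.65,0,0,0,0,0,0,0.65],
)

```text
time: 10.85
tool_pos: [0.5346, 0.3961, 0.2513]
ee_rot: [3.135, 0.0, 2.1]
wrist_force: [-0.2, 0.6, -1.0]
width: 0.0238
finger_force: 0.0
```

Run:
```python
from h import *
import pickle
c=robot.get_calibration('wrist'); im=robot.snapshot('wrist'); pickle.dump((c,im),open('w3.pkl','wb'))
cv2.imwrite('pics/w3.png',cv2.resize(im[60:340,130:510,::-1],None,fx=2,fy=2,interpolation=cv2.INTER_CUBIC))
for n,X in (('knobtop5',[.585,.3855,.168]),('far',[.5525,.4435,.14]),('pv',[.617,.328,.137])): print(n,(proj(c,X)[0]-[130,60])*2)
to([.585,.3855,.2],2.1)
```

```text
knobtop5 [343.65196653 360.06537892]
far [343.02982267 198.92818644]
pv [327.92777112 456.21167819]
t 10.9 pos [0.5338 0.3957 0.2485] rot [3.14 0.   2.1 ] F [ 0.5 -0.4 -0.6] w 0.0276 ff 0.0 j6 [ 0.55  0.35  0.98 -0.    1.82  0.02]
turn [ 0.002  0.    -0.001]
shift(after turn) [-0.346  0.391  0.485]
```

View pics/w3.png

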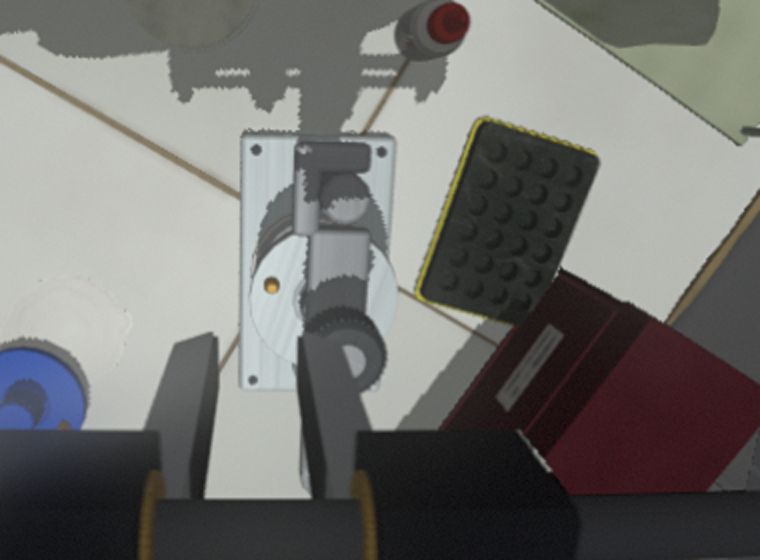

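The strap is closed, with its hook around the far post at (345,195) and the knob at (346,352), about 1 mm from predicted. I centre over it and wind the wrist back.

Call:
move_arm(
  motion=[0,0,0,-0.17,0.19,0,0.65,0,0,0,-0.16,0.19,0,0.65,0,0,-0.15,0,0,0,0.65,0,0,-0.15,0,0,0,0.65,0,0,-0.15,0,0,0,0.65,0,0,-0.15,0,0,0,0.65,0,0,-0.15,0,0,0,0.65,0,0,-0.15,0,0,0,0.65,0,0,-0.15,0,0,0,0.65,0,0,-0.15,0,0,0,0.65,0,0,-0.15,0,0,0,0.65,0,0,-0.15,0,0,0,0.65],
)

```text
time: 11.9
tool_pos: [0.5822, 0.3859, 0.2447]
ee_rot: [-3.14, -0.005, -3.0]
wrist_force: [-0.1, -0.2, 0.0]
width: 0.0609
finger_force: 0.0
```

Call:
move_arm(
  motion=[0,0,-0.15,0,0,0,0.65,0,0,-0.15,0,0,0,0.65,0,0,-0.15,0,0,0,0.65,0,0,-0.15,0,0,0,0.65,0,0,-0.15,0,0,0,0.65,0,0,-0.15,0,0,0,0.65,0,0,-0.15,0,0,0,0.65,0,0,-0.15,0,0,0,0.65,0,0,-0.15,0,0,0,0.65,0,0,0,0,0,0,0.65,0,0,0,0,0,0,0.65,0,0,0,0,0,0,0.65],
)

```text
time: 12.9
tool_pos: [0.5825, 0.3862, 0.2465]
ee_rot: [3.14, -0.002, -1.947]
wrist_force: [0.0, -0.4, 0.2]
width: 0.0611
finger_force: 0.0
```

Run:
```python
from h import *
to([[.5845,.3865,.2],[.5845,.3865,.137]])
```

```text
t 12.9 pos [0.5825 0.3862 0.2465] rot [ 3.140e+00 -2.000e-03 -1.947e+00] F [ 0.  -0.4  0.2] w 0.0611 ff 0.0 j6 [ 0.5   0.43  0.86 -0.    1.85 -2.26]
turn [ 0.002 -0.003 -0.   ]
shift(after turn) [-0.01  -0.018  0.465]
shift(after turn) [-0.   -0.    0.63]
```

Call:
move_arm(
  motion=[0,0,0,-0.01,-0.018,0.2,0.65,0,0,0,0,0,0.35,0.65,0,0,0,0,0,0.3,0.65,0,0,0,0,0,0.15,0.65,0,0,0,0,0,0.09,0.65,0,0,0,0,0,0,0.65,0,0,0,0,0,0,0,0,0,0,0,0,0,0,0,0,0,0,0,0,0,0,0,0,0,0,0,0],
)

```text
time: 13.73
tool_pos: [0.5861, 0.3871, 0.1416]
ee_rot: [-3.138, 0.003, -1.945]
wrist_force: [5.2, -1.6, 3.1]
width: 0.0378
finger_force: 2.9
```

Call:
move_arm(
  motion=[0,0,0,0,0,0,0,0,0,0,0,0,0,0,0,0,0,0,0,0,0,0,0,0,0,0,0,0],
)

```text
time: 14.07
tool_pos: [0.5865, 0.3865, 0.1416]
ee_rot: [-3.137, 0.003, -1.946]
wrist_force: [3.6, -2.3, 6.2]
width: 0.0353
finger_force: 30.0
```

Call:
move_arm(
  motion=[0,0,0.12,0,0,0,0,0,0,0.14,0,0,0,0,0,0,0.14,0,0,0,0,0,0,0.14,0,0,0,0,0,0,0.14,0,0,0,0,0,0,0.14,0,0,0,0,0,0,0.14,0,0,0,0,0,0,0.14,0,0,0,0,0,0,0.14,0,0,0,0,0,0,0.14,0,0,0,0],
)

```text
time: 14.9
tool_pos: [0.5872, 0.3852, 0.14]
ee_rot: [-3.139, 0.005, -3.036]
wrist_force: [5.9, -3.7, 2.2]
width: 0.0353
finger_force: 30.0
```

```bash
cat > o.py <<'E'
from h import *
o=robot.get_obs();print(o['time'],o['tool_pos'].round(4),o['ee_rot'].round(3),'F',o['wrist_force'].round(1),'T',o['wrist_torque'].round(2),o['joint_positions'].round(2),o['width'])
E
python3 o.py
```

```text
14.9 [0.5872 0.3852 0.14  ] [-3.139  0.005 -3.036] F [ 5.9 -3.7  2.2] T [-0.79 -1.11  0.09] [ 0.5   0.45  1.06 -0.    1.63 -1.17] 0.03526345263501157
```

Call:
move_arm(
  motion=[0,0,0.14,-0.02,-0.01,0,0,0,0,0.14,0,0,0.002,0,0,0,0.14,0,0,0.002,0,0,0,0.14,0,0,0.002,0,0,0,0.14,0,0,0.002,0,0,0,0.14,0,0,0.002,0,0,0,0.14,0,0,0.002,0,0,0,0.14,0,0,0.002,0],
)

```text
time: 15.57
tool_pos: [0.5872, 0.3841, 0.1387]
ee_rot: [-3.14, 0.002, 2.368]
wrist_force: [0.8, -6.2, 5.0]
width: 0.0355
finger_force: 30.0
```

```bash
python3 o.py
```

```text
15.5667 [0.5872 0.3841 0.1387] [-3.140e+00  2.000e-03  2.368e+00] F [ 0.8 -6.2  5. ] T [-1.12 -0.09  0.13] [ 0.5   0.45  1.06 -0.    1.64 -0.3 ] 0.03548061309604335
```

Call:
move_arm(
  motion=[0,0,0.12,-0.01,-0.01,0,0,0,0,0.12,0,0,0.002,0,0,0,0.12,0,0,0.002,0,0,0,0.12,0,0,0.002,0,0,0,0.12,0,0,0.002,0,0,0,0.12,0,0,0.002,0],
)

```text
time: 16.07
tool_pos: [0.5865, 0.3836, 0.138]
ee_rot: [-3.141, 0.001, 1.804]
wrist_force: [-0.4, -3.8, 5.9]
width: 0.0354
finger_force: 30.0
```

```bash
python3 o.py
```

```text
16.0667 [0.5865 0.3836 0.138 ] [-3.141e+00  1.000e-03  1.804e+00] F [-0.4 -3.8  5.9] T [-0.81  0.25  0.08] [ 0.5   0.45  1.06 -0.    1.64  0.27] 0.03538687281291993
```

145° so far, with no stop yet. I continue.

Call:
move_arm(
  motion=[0,0,0.12,0,0,0.002,0,0,0,0.12,0,0,0.002,0,0,0,0.12,0,0,0.002,0,0,0,0.12,0,0,0.002,0,0,0,0.12,0,0,0.002,0,0,0,0.12,0,0,0.002,0],
)

```text
time: 16.57
tool_pos: [0.5872, 0.3872, 0.1378]
ee_rot: [3.141, -0.006, 1.243]
wrist_force: [2.7, 4.7, 4.0]
width: 0.0351
finger_force: 30.0
```

```bash
python3 o.py
```

```text
16.5667 [0.5872 0.3872 0.1378] [ 3.141 -0.006  1.243] F [2.7 4.7 4. ] T [ 0.46 -0.25  0.61] [0.5  0.45 1.06 0.   1.63 0.83] 0.0350671746874258
```

Call:
move_arm(
  motion=[0,0,0.08,0,0,0,0,0,0,0.08,0,0,0,0,0,0,0.08,0,0,0,0,0,0,0,0,0,0,0],
)

```text
time: 16.9
tool_pos: [0.5871, 0.3863, 0.1378]
ee_rot: [3.141, -0.004, 1.056]
wrist_force: [1.5, 1.0, 5.3]
width: 0.0352
finger_force: 30.0
```

```bash
python3 o.py
```

```text
16.9 [0.5871 0.3863 0.1378] [ 3.141 -0.004  1.056] F [1.5 1.  5.3] T [ 0.07 -0.09  0.64] [0.5  0.45 1.06 0.   1.63 1.01] 0.035154567645392105
```

Torque levels off at 0.64 N m with no further sinking after about 165°, so the knob is at its dead stop. I release and rise.

Call:
move_arm(
  motion=[0,0,0,0,0,0,0.65,0,0,0,0,0,0,0.65,0,0,0,0,0,0,0.65,0,0,0,0,0,0,0.65,0,0,0,0,0,-0.15,0.65,0,0,0,0,0,-0.3,0.65,0,0,0,0,0,-0.3,0.65,0,0,0,0,0,-0.3,0.65,0,0,0,-0.3,0,-0.1,0.65,0,0,0,-0.3,0,0,0.65,0,0,0,-0.3,0,0,0.65,0,0,0,0,0,0,0.65],
)

```text
time: 17.9
tool_pos: [0.5401, 0.3025, 0.2506]
ee_rot: [-3.141, 0.004, 1.053]
wrist_force: [-0.4, -0.5, 0.3]
width: 0.0611
finger_force: 0.0
```

```bash
python3 - <<'E'
from h import *
c=robot.get_calibration('wrist'); im=robot.snapshot('wrist')
J=np.array([.585,.3858]);p=proj(c,[[*J,.163],[*J,.168],[*J,.128],[.5525,.4435,.14]]);print(p)
x0,y0=np.clip((p[0]-[130,100]).astype(int),0,[250,180]);print(x0,y0)
cv2.imwrite('pics/w4.png',cv2.resize(im[y0:y0+200,x0:x0+260,::-1],None,fx=3,fy=3,interpolation=cv2.INTER_CUBIC))
E
python3 o.py
```

```text
[[256.37630872  83.5823255 ]
 [256.32088817  83.10712639]
 [256.71226327  86.46349505]
 [188.3939932   43.48805136]]
126 0
17.95 [0.5414 0.3045 0.2506] [-3.141e+00  1.000e-03  1.053e+00] F [0.5 0.2 0.2] T [-0.04  0.09 -0.06] [0.42 0.25 1.1  0.   1.8  0.94] 0.06098610970481268
```

View pics/w4.png

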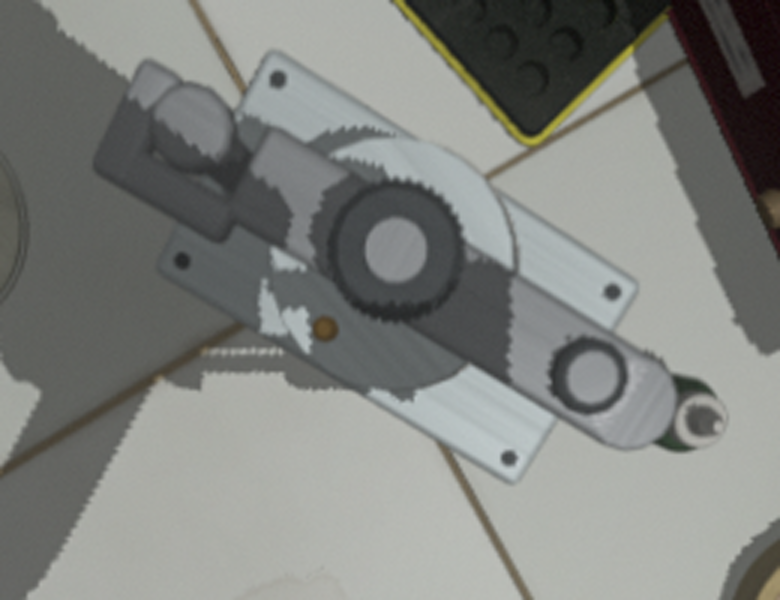

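Run:
```python
from h import *
c=robot.get_calibration('wrist')
f=lambda u,v,z:onz(c,((u+.5)/3-.5+126,(v+.5)/3-.5),z)[:2]
k=f(395,250,.163);p=f(590,375,.137);q=f(192,127,.14)
print(k,p,q,np.linalg.norm(k-p),np.linalg.norm(q-p))
a=lambda v:np.arctan2(v[1],v[0])
print('strap angle',a(k-p)-a(q-p), 'vs base', a(k-p)-(-2.63-np.pi/2+2*np.pi), 'q', a(q-p)-(-2.63-np.pi/2+2*np.pi))
for z in(.157,.163,.169):print(z,2*18,np.linalg.norm(f(328,250,z)-f(463,250,z))*1e3)
```

```text
[0.58722492 0.38808653] [0.62077466 0.33076601] [0.55534506 0.44634216] 0.06641706830534366 0.13281143560023081
strap angle 0.014408368850899134 vs base 0.01794842929213125 q 0.003540060441232118
0.157 36 36.121958633997075
0.163 36 35.330900711705354
0.169 36 34.53984278941353
```

The wrist picture shows the strap hooked on the far post at (192,127), the knob at (395,250) over the lid, and the dark bottle standing at (700,418). The strap angle comes out as 0 within reading error. The hand is clear of everything, so I hand in.

```bash
python3 -c "
from bench import robot
print(robot.close_job())"
```

```text
the job is handed in; nothing more can be done
None
```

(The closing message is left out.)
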